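# Prop open the accessory case lid

## Robot

A 7-joint arm with a two-finger parallel gripper is mounted at the origin on a cart in front of the work surface, level with it; the furniture and walls round the work are solid. World frame = base frame: x ahead of the robot, y to its left, z up, the work surface at z = 0. Lengths are in m, angles in rad, forces in N, time in s.
With the tool pointing down it reaches from about 0.425 to 0.975 m from the base axis. Payload 16.7 kg.
Tool frame: the origin (TCP) lies at the very end of the fingers, on their centre line; the grasp point (between the pads) lies ctrl.grasp_offset behind it (ctrl.grasp_offset is the distance from the TCP to the grasp point, in m); z points along the fingers, y is the line along which they close (so a half turn about z gives the same grasp; the last joint's range is limited). The gripper opens to 85 mm and grips with 20 to 120 N. Pads are 22 mm wide; open, the fingers measure 114 mm over their backs; the gripper's body (76 mm by 85 mm) begins 54 mm behind the grasp point. The pads swing forward as they close: fully open they stand 13 mm farther back than shut.
Start: joints at [1.129, 0.426, 0.074, 1.606, -0.034, 1.111, -0.067], TCP at [0.194, -0.646, 0.231] pointing down, gripper open.
Joint ranges: [-2.85, 2.85], [-0.5, 2.14], [-1.23, 1.37], [0.21, 2.46], [-1.02, 4.16], [0.16, 2.05], [-2.73, 2.73]. Speed limits (rad/s): [1.89, 1.89, 2.39, 2.39, 3.01, 3.01, 3.01].

## Interface

Orientations are given as a unit quaternion [x, y, z, w].
In Python, from bench import read_state, imaging, finish_job, ctrl gives the robot as it stands. The module is installed in compiled form; this text tells all that it offers.
- The arm moves only by the tool move_arm, never from a script. Its argument "commands" is a list of rows, each an object with "translation": the shift along the tool's x, y, z in units of 75 cm (1.0 is 75 cm), a list of three; "yaw": the turn about the tool's z in units of 180 degrees (1.0 is 180 degrees). A call has 1 to 20 rows; each row is the pose to reach, as a shift and turn from the pose commanded when the call began, along the tool's axes at that moment, turning the shorter way round; what a row does not reach only later rows make up. A row lasts 1/12 s, in which the tool goes at most 41.7 mm and 7.16 degrees, less where a joint would pass 70% of its speed; a pose out of reach is approached as far as the arm can. A call with a number of a shift or a turn outside -1 to 1 is refused whole. A call with a gripper value outside its range is refused whole. "claw" is the finger opening in mm, from 0 to 85.4, set as the call begins (left out, the last holds). The fingers move at their own pace and stop on an object; "force" is the grip in N (left out, the last holds). Time passes only in rows, so rows that repeat a pose let the fingers close. It gives the time, the measured TCP pose, the force, the opening and the grip force at its end, in the units of the state.
- read_state(): the state, without advancing time (a new reading comes with each control period).
- imaging.grab_frame(name): name is "scene" or "top" or "wrist"; returns a dict with "pixels" (384x512x3 uint8, red, green, blue), "range_z" (384x512 float32, m along the optical axis (not along the pixel's ray), 0 where there is no reading), "vertical_fov" (degrees; the focal length in pixels is half the picture's height over the tangent of half this angle, whatever the lens; pixels are square), "cx", "cy" (the principal point, pixels), "k1" (the pictures are not rectified: a ray, as slopes to the right and down, at radius r is drawn at 1 + k1 r^2 times it, then the intrinsics apply), "R" (3x3) and "t" (3): a world point X has camera coordinates R X + t. Camera axes: x right, y down, z forward; pixel columns grow to the right and rows downward; lengths in m; the calibration is good to about 2 mm. A picture is of the moment at which its call begins.
- finish_job(): hands the job in; it is judged then, once.
The state is a dict: "time": time; "joint_positions": joint angles; "dq": joint speeds; "joint_efforts": joint torques, N m; "ee_pos": TCP position; "tool_rot": TCP orientation; "ft_force": force on the tool from outside, world axes, zero at the start; "torque": the same for the moment, N m; "grip_width": finger opening in m; "grip_force": force on a finger pad.
Only numpy, scipy, OpenCV 4.12 (cv2) and the standard library are available. Lean on these libraries where they do the work, as an engineer would, in place of code of your own. Each camera call takes 0.05 s, during which the arm holds its last target. There are 200 camera calls.

## Task

The lid of the blue case is leaning right back. Swing the steel prop rod with the red sleeve up out of its clip as far as it goes, then bring the lid forward and down so that it comes to rest on the rod, with the rod's tip in the yellow slot inside the lid, and let go.

Things in the scene. Friction and masses are not known exactly. Their poses are not given: they have to be found in the camera images.
- rod_grip (a point): Middle of the red sleeve (14 mm across, 36 mm long) on a steel prop rod lying in an open blue case (190x280 mm, 66 mm high, inner floor 13 mm up); 65 mm free either side. x: along the rod to its tip; y: level, along the pivot line. Pivot 85 mm along -x, about 52 mm above the worktop. The rod swings up to a hard stop 0.75 rad above level; its stiff pivot (0.07 N m) keeps it where it is left.
- rod_tip (a point): Centre of the rod's rounded tip (10 mm diameter), 155 mm from the pivot, 70 mm past the middle of the sleeve; at the start it lies in a black clip at the case's hinge side, from which it lifts freely. Axes as the rod's.
- lid_slot (a point): Where the centre of the rod's tip belongs in the lid: in a yellow frame, opening 28 mm along the lid, 24 mm across, 10 mm deep, in line with the rod. x: from the lid's front edge to its hinge; y: along the hinge; z: out of the lid's outside. With the lid resting on the raised rod, z is about 1.0 rad from vertical.
- lid_tab (a point): Centre of the black tab (50 mm wide, 6 thick) on the lid's front edge, uppermost while open; it ends 11 mm further on. Axes as lid_slot. Hinge line: 200 mm along +x, 13 mm along -z, at the case's far side. Lid 187 mm deep, 16 thick at the rim, 0.4 kg, starts leaning back on its stop (z 1.8 rad from vertical, 0 = shut). Damped hinge: past upright it sinks by itself, slowly, and shuts unless propped.

How it is judged:
On the way:
1. the prop rod is swung up (within 0.08 rad of its stop) while the lid is still open past 1.4 rad (angle between rod_grip's own x axis and vertical below 0.9 rad and angle between lid_tab's own z axis and vertical above 1.4 rad), for 0.2 s.
At the end, for the whole second after the job is handed in: The lid rests on the raised prop rod: the rod's tip within 12 mm of its place in the slot, the rod within 0.1 rad of its upper stop, and the lid open 0.88 to 1.12 rad (distance between rod_tip and lid_slot below 0.012 m and angle between rod_grip's own x axis and vertical below 0.92 rad and angle between lid_tab's own z axis and vertical between 0.88 and 1.12 rad); the robot touches nothing.
It also fails if it takes over 51 s, if anything falls off the work surface, if the arm or the gripper's body presses on something with over 40 N, if the wrist force passes 120 N, or if a joint passes its speed limit or range.

## Working session

There is one attempt and no reset: what is moved stays moved. The work goes in short steps, Python scripts to look and compute and a tool call to move; the robot and the scene stay as the last step left them, time stands still between calls to the robot, and variables do not carry over. Pictures are saved under pics/ and viewed, at most 10 in all, crops included, and the job is handed in when it is done.

Besides the shell and the picture viewer there is one more tool, called after ">>>" as name(argument=value, ...), one argument or row to a line, values as JSON. move_arm: Moves the arm, as the interface text tells. Its arguments: {"type":"object","properties":{"commands":{"type":"array"},"claw":{"type":"number"},"force":{"type":"number"}},"required":["commands"]}

```bash
mkdir -p pics; cat > h.py <<'E'
import numpy as np, cv2
from bench import read_state, imaging, finish_job, ctrl
from scipy.spatial.transform import Rotation as Rn
def pts(f):
    H,W=f["range_z"].shape; F=H/2/np.tan(np.radians(f["vertical_fov"])/2)
    v,u=np.mgrid[0:H,0:W].astype(float)
    xd=(u-f["cx"])/F; yd=(v-f["cy"])/F; x,y=xd.copy(),yd.copy()
    for _ in range(20):
        s=1+f["k1"]*(x*x+y*y); x=xd/s; y=yd/s
    z=f["range_z"]; P=np.stack([x*z,y*z,z],-1)
    return (P-np.array(f["t"]))@np.array(f["R"])   # world
def save(f,n): cv2.imwrite(n,cv2.cvtColor(f["pixels"],cv2.COLOR_RGB2BGR))
E
python3 - <<'E'
from h import *
fs=[imaging.grab_frame(n) for n in("scene","top")]
np.savez("f0.npz",**{f"{n}_{k}":v for n,f in zip(("scene","top"),fs) for k,v in(("p",pts(f)),("c",f["pixels"]),("z",f["range_z"]))})
cv2.imwrite("pics/a.png",cv2.cvtColor(fs[0]["pixels"],4)); cv2.imwrite("pics/b.png",cv2.cvtColor(fs[1]["pixels"],4))
s=read_state();print({k:np.round(v,3) for k,v in s.items()},ctrl.grasp_offset)
for f in fs: print(-np.array(f["R"]).T@f["t"])
E
```

```text
{'time': np.float64(0.1), 'joint_positions': array([ 1.129,  0.427,  0.074,  1.607, -0.034,  1.111, -0.067]), 'dq': array([ 0.001, -0.001, -0.001, -0.001,  0.   ,  0.001, -0.002]), 'joint_efforts': array([ 8.0000e-03, -9.5155e+01,  3.7710e+00, -4.6440e+01,  2.0000e-02,
        7.0000e-03,  0.0000e+00]), 'ee_pos': array([ 0.194, -0.646,  0.231]), 'tool_rot': array([ 0.989,  0.145, -0.   , -0.001]), 'ft_force': array([ 1.146,  0.477, -0.356]), 'torque': array([-0.044, -0.022, -0.054]), 'grip_force': np.float64(0.0), 'grip_width': np.float64(0.086)} 0.0187
[0.00322663 0.33095119 0.81749056]
[0.36764177 0.0010388  0.96040651]
```

View pics/a.png

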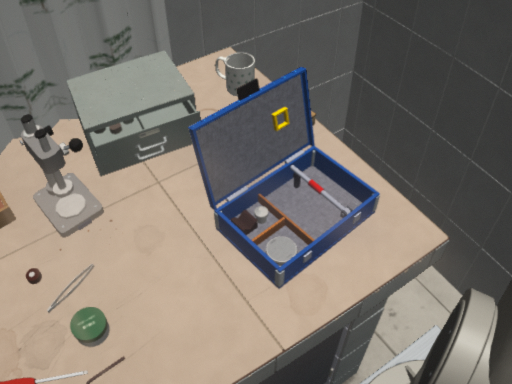

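View pics/b.png

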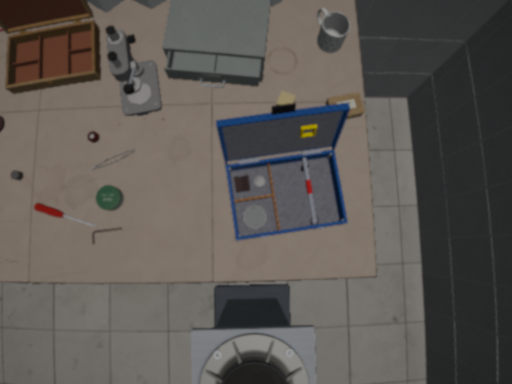

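Both views show the case: red sleeve near scene (317,187) / top (308,185), yellow slot at scene (281,119) / top (309,130), and the black tab at scene (248,88) / top (284,108).

```bash
python3 - <<'E'
from h import *
d=np.load("f0.npz")
for n in("scene","top"):
    P=d[n+"_p"];c=d[n+"_c"];hsv=cv2.cvtColor(c,cv2.COLOR_RGB2HSV);h,s,v=cv2.split(hsv);z=d[n+"_z"]>0
    roi=np.zeros(h.shape,bool)
    if n=="scene": roi[60:290,185:385]=1
    else: roi[90:245,210:360]=1
    def rep(l,m):
        q=P[m&roi&z]; 
        print(n,l,len(q),np.median(q,0).round(4) if len(q) else"",q.min(0).round(3),q.max(0).round(3)) 
        return q
    q=rep("red",((h<6)|(h>174))&(s>150)&(v>90))
    m=q.mean(0);w=np.linalg.svd(q-m)[2][0];print("axis",w.round(3))
    rep("yel",(h>22)&(h<35)&(s>180)&(v>90))
    rep("blue",(h>105)&(h<125)&(s>150)&(v>60))
    if n=="scene":
        for (u,w) in[(248,88),(243,90),(254,86),(298,171),(346,209),(294,170),(275,100),(230,140),(290,140),(330,170),(331,199)]: print((u,w),P[w,u].round(4),c[w,u])
    else:
        for (u,w) in[(284,109),(276,110),(292,108),(305,160),(313,220),(240,130),(320,140),(290,185),(222,110),(340,108),(240,236),(343,220)]: print((u,w),P[w,u].round(4),c[w,u])
E
```

```text
scene red 76 [ 0.5035 -0.1469  0.0615] [ 0.487 -0.155  0.055] [ 0.52  -0.141  0.066]
axis [-0.99  -0.132 -0.041]
scene yel 177 [ 0.6135 -0.135   0.1739] [ 0.604 -0.153  0.151] [ 0.624 -0.117  0.189]
scene blue 2126 [ 0.5872 -0.1094  0.0675] [ 0.376 -0.502 -0.196] [1.134 0.065 0.249]
(248, 88) [ 0.633  -0.0712  0.2602] [30 27 28]
(243, 90) [ 0.6336 -0.0605  0.2598] [27 24 25]
(254, 86) [ 0.6333 -0.0847  0.2589] [25 23 24]
(298, 171) [ 0.5563 -0.1425  0.0619] [174 176 185]
(346, 209) [ 0.4214 -0.1604  0.059 ] [179 176 187]
(294, 170) [ 0.5644 -0.1381  0.0605] [120 124 133]
(275, 100) [ 0.6286 -0.1307  0.2086] [76 77 83]
(230, 140) [ 0.6061 -0.0112  0.1808] [76 75 80]
(290, 140) [ 0.6077 -0.1575  0.1035] [82 83 89]
(330, 170) [ 0.5375 -0.2181  0.037 ] [31 41 62]
(331, 199) [ 0.4597 -0.1535  0.0571] [168 167 178]
top red 52 [ 0.5025 -0.1483  0.0621] [ 0.489 -0.154  0.059] [ 0.516 -0.141  0.066]
axis [-0.99  -0.131 -0.054]
top yel 127 [ 0.6138 -0.1343  0.1841] [ 0.605 -0.151  0.15 ] [ 0.622 -0.117  0.19 ]
top blue 1416 [ 0.6084 -0.0797  0.2445] [ 0.379 -0.235  0.015] [0.735 0.062 0.251]
(284, 109) [ 0.6328 -0.0729  0.2587] [8 7 7]
(276, 110) [ 0.6304 -0.0565  0.2598] [8 9 9]
(292, 108) [ 0.6343 -0.0891  0.2597] [10  9 10]
(305, 160) [ 0.5708 -0.1419  0.0617] [113 114 123]
(313, 220) [ 0.4186 -0.1552  0.0621] [111 112 119]
(240, 130) [0.6078 0.018  0.2028] [56 56 60]
(320, 140) [ 0.6092 -0.1733  0.109 ] [56 57 62]
(290, 185) [ 0.5146 -0.1064  0.0165] [90 89 94]
(222, 110) [0.7304 0.0713 0.0009] [130 118 108]
(340, 108) [ 0.6374 -0.1903  0.2494] [ 24  61 109]
(240, 236) [0.3846 0.0271 0.0203] [ 71  83 108]
(343, 220) [ 0.4164 -0.2296  0.0658] [ 62  78 108]
```

```bash
cat >> h.py <<'E'
def rel(p,ang=None):
    s=read_state(); R=Rn.from_quat(s["tool_rot"]).as_matrix()
    d=R.T@(np.array(p)-s["ee_pos"])/.75; x=R[:,0]; a=np.arctan2(x[1],x[0])
    y=0 if ang is None else ((a-ang+np.pi/2)%np.pi-np.pi/2)/np.pi
    print("translation",d.round(4),"yaw",round(y,4))
E
python3 - <<'E'
from h import *
rel([.4955,-.1485,.13],.132)
E
```

```text
translation [ 0.5758 -0.5197  0.1348] yaw 0.0508
```

>>> move_arm(
  commands=[
    {"translation": [0.576,-0.52,0.135],"yaw": 0.051},
    {"translation": [0.576,-0.52,0.135],"yaw": 0.051},
    {"translation": [0.576,-0.52,0.135],"yaw": 0.051},
    {"translation": [0.576,-0.52,0.135],"yaw": 0.051},
    {"translation": [0.576,-0.52,0.135],"yaw": 0.051},
    {"translation": [0.576,-0.52,0.135],"yaw": 0.051},
    {"translation": [0.576,-0.52,0.135],"yaw": 0.051},
    {"translation": [0.576,-0.52,0.135],"yaw": 0.051},
    {"translation": [0.576,-0.52,0.135],"yaw": 0.051},
    {"translation": [0.576,-0.52,0.135],"yaw": 0.051},
    {"translation": [0.576,-0.52,0.135],"yaw": 0.051},
    {"translation": [0.576,-0.52,0.135],"yaw": 0.051},
    {"translation": [0.576,-0.52,0.135],"yaw": 0.051},
    {"translation": [0.576,-0.52,0.135],"yaw": 0.051},
    {"translation": [0.576,-0.52,0.135],"yaw": 0.051},
    {"translation": [0.576,-0.52,0.135],"yaw": 0.051},
    {"translation": [0.576,-0.52,0.135],"yaw": 0.051},
    {"translation": [0.576,-0.52,0.135],"yaw": 0.051},
  ],
  claw=45,
  force=20,
)

```text
time: 1.6
ee_pos: [0.4952, -0.1495, 0.13]
tool_rot: [0.998, 0.065, -0.0, 0.0]
ft_force: [-1.2, 0.3, 1.7]
grip_width: 0.0449
grip_force: 0.0
```

```bash
python3 - <<'E'
from h import *
f=imaging.grab_frame("wrist");save(f,"pics/c.png");P=pts(f)
h,s,v=cv2.split(cv2.cvtColor(f["pixels"],cv2.COLOR_RGB2HSV))
m=((h<6)|(h>174))&(s>150)&(v>60)&(f["range_z"]>0);q=P[m]
print(len(q),np.median(q,0),q.min(0),q.max(0));c=q.mean(0);print(np.linalg.svd(q-c,full_matrices=False)[2][0])
rel([.4955,-.1485,.038],.132);print(read_state()["ee_pos"])
E
```

```text
710 [ 0.50720002 -0.14917724  0.06248958] [ 0.48952779 -0.15677304  0.05844432] [ 0.52432326 -0.14187857  0.06511907]
[-0.99240641 -0.11290525 -0.0488049 ]
translation [ 0.0007 -0.0018  0.1229] yaw -0.0007
[ 0.49516544 -0.14984527  0.13016725]
```

View pics/c.png

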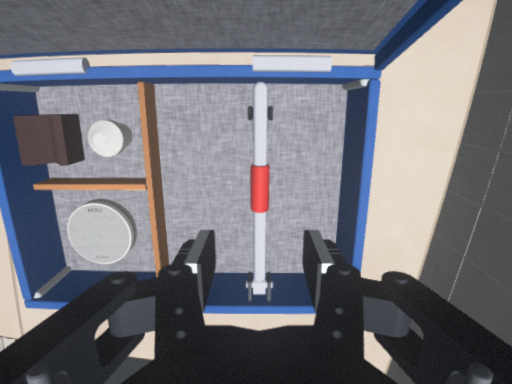

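The wrist view shows the rod upright in the picture, sleeve at (260,188), centred between the open fingers; descend and close.

>>> move_arm(
  commands=[
    {"translation": [0.0055,0,0.04]},
    {"translation": [0.0055,0,0.08]},
    {"translation": [0.0055,0,0.11]},
    {"translation": [0.0055,0,0.123]},
    {"translation": [0.0055,0,0.123]},
    {"translation": [0.0055,0,0.123]},
  ],
)

```text
invalid input
```

>>> move_arm(
  commands=[
    {"translation": [0,0,0]},
    {"translation": [0,0,0]},
    {"translation": [0,0,0]},
    {"translation": [0,0,0]},
    {"translation": [0,0,0]},
    {"translation": [0,0,0]},
    {"translation": [0,0,0]},
    {"translation": [0,0,0]},
  ],
  claw=5,
  force=25,
)

```text
invalid input
```

```bash
python3 - <<'E'
from h import *
s=read_state();print(s["time"],s["ee_pos"],s["grip_width"],s["grip_force"],s["ft_force"])
g=s["ee_pos"]+[0,0,.0187]
p=np.array([.4228,-.159,.052]);e=np.array([.9914,.131]);r0=(g[:2]-p[:2])@e;r=np.hypot(r0,g[2]-.052);a0=np.arctan2(g[2]-.052,r0);print(r,a0)
for a in np.linspace(a0,.77,9)[1:]: print(np.round([(r*np.cos(a)-r0)/.75,-(r*np.sin(a)-(g[2]-.052))/.75],4))
E
```

```text
1.65 [ 0.49516544 -0.14984527  0.13016725] 0.04515320659833753 0.0 [-0.80341759 -0.13918596  1.19719076]
0.1212594429283667 0.9253692677409414
[0.0025 0.0019]
[0.0049 0.0039]
[0.0074 0.0059]
[0.0097 0.0079]
[0.0121 0.01  ]
[0.0144 0.0122]
[0.0166 0.0144]
[0.0188 0.0166]
```

Yaw is required.

>>> move_arm(
  commands=[
    {"translation": [0.0055,0,0.04],"yaw": 0},
    {"translation": [0.0055,0,0.08],"yaw": 0},
    {"translation": [0.0055,0,0.11],"yaw": 0},
    {"translation": [0.0055,0,0.123],"yaw": 0},
    {"translation": [0.0055,0,0.123],"yaw": 0},
    {"translation": [0.0055,0,0.123],"yaw": 0},
  ],
)

```text
time: 2.15
ee_pos: [0.4997, -0.1488, 0.0383]
tool_rot: [0.998, 0.065, -0.0, 0.0]
ft_force: [0.8, 0.5, -0.3]
grip_width: 0.0449
grip_force: 0.0
```

>>> move_arm(
  commands=[
    {"translation": [0,0,0],"yaw": 0},
    {"translation": [0,0,0],"yaw": 0},
    {"translation": [0,0,0],"yaw": 0},
    {"translation": [0,0,0],"yaw": 0},
    {"translation": [0,0,0],"yaw": 0},
    {"translation": [0,0,0],"yaw": 0},
    {"translation": [0,0,0],"yaw": 0},
    {"translation": [0,0,0],"yaw": 0},
  ],
  claw=5,
  force=25,
)

```text
time: 2.82
ee_pos: [0.5007, -0.1492, 0.039]
tool_rot: [0.998, 0.065, 0.001, 0.001]
ft_force: [1.6, -6.1, 1.1]
grip_width: 0.0131
grip_force: 24.6
```

```bash
python3 - <<'E'
from h import *
s=read_state();print(s["time"],s["ee_pos"],s["grip_width"],s["grip_force"],s["ft_force"])
g=s["ee_pos"]+[0,0,.0187]
p=np.array([.4228,-.159,.052]);e=np.array([.9914,.131]);r0=(g[:2]-p[:2])@e;r=np.hypot(r0,g[2]-.052);a0=np.arctan2(g[2]-.052,r0);print(r,a0)
for a in np.linspace(a0,.77,9)[1:]: print(np.round([(r*np.cos(a)-r0)/.75,-(r*np.sin(a)-(g[2]-.052))/.75],4))
E
```

```text
2.8167 [ 0.50072545 -0.14918122  0.03895656] 0.013124182183637086 24.64054763317108 [ 1.58383144 -6.12961441  1.08792069]
0.0787449762119825 0.07189580924412867
[-0.0011 -0.0091]
[-0.0029 -0.0181]
[-0.0055 -0.0268]
[-0.0089 -0.0354]
[-0.013  -0.0435]
[-0.0178 -0.0513]
[-0.0233 -0.0587]
[-0.0293 -0.0655]
```

Gripped (13 mm). Swing up along the arc, two rows per step for gentleness.

>>> move_arm(
  commands=[
    {"translation": [-0.001,0,-0.009],"yaw": 0},
    {"translation": [-0.003,0,-0.018],"yaw": 0},
    {"translation": [-0.004,0,-0.0225],"yaw": 0},
    {"translation": [-0.0055,0,-0.027],"yaw": 0},
    {"translation": [-0.007,0,-0.031],"yaw": 0},
    {"translation": [-0.009,0,-0.0355],"yaw": 0},
    {"translation": [-0.011,0,-0.0395],"yaw": 0},
    {"translation": [-0.013,0,-0.0435],"yaw": 0},
    {"translation": [-0.0155,0,-0.0475],"yaw": 0},
    {"translation": [-0.018,0,-0.0515],"yaw": 0},
    {"translation": [-0.0205,0,-0.055],"yaw": 0},
    {"translation": [-0.0235,0,-0.0587],"yaw": 0},
    {"translation": [-0.0265,0,-0.062],"yaw": 0},
    {"translation": [-0.0293,0,-0.0655],"yaw": 0},
    {"translation": [-0.0293,0,-0.0655],"yaw": 0},
    {"translation": [-0.0293,0,-0.0655],"yaw": 0},
  ],
)

```text
time: 4.15
ee_pos: [0.4784, -0.152, 0.088]
tool_rot: [0.998, 0.065, 0.001, 0.001]
ft_force: [0.2, -5.6, -1.3]
grip_width: 0.0132
grip_force: 24.5
```

```bash
python3 - <<'E'
from h import *
s=read_state();print(s["time"],s["ee_pos"],s["grip_width"],s["grip_force"],s["ft_force"],s["torque"])
f=imaging.grab_frame("scene");save(f,"pics/d.png")
E
```

```text
4.15 [ 0.47841539 -0.1520453   0.08804479] 0.013235928249750487 24.5304474234581 [ 0.19246584 -5.64532907 -1.25578902] [-1.21960719 -0.26093295 -0.07426189]
```

View pics/d.png

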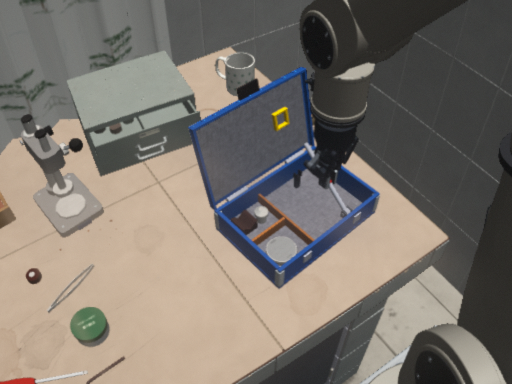

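The rod is up, held in the gripper near (330,170). No stop force yet; go a little farther.

>>> move_arm(
  commands=[
    {"translation": [-0.0035,0,-0.0035],"yaw": 0},
    {"translation": [-0.0075,0,-0.007],"yaw": 0},
    {"translation": [-0.0075,0,-0.007],"yaw": 0},
    {"translation": [-0.0075,0,-0.007],"yaw": 0},
  ],
)

```text
time: 4.53
ee_pos: [0.473, -0.1527, 0.0932]
tool_rot: [0.998, 0.065, 0.001, 0.001]
ft_force: [0.9, -6.2, -1.1]
grip_width: 0.0126
grip_force: 25.6
```

>>> move_arm(
  commands=[
    {"translation": [0,0,0],"yaw": 0},
    {"translation": [0,0,0],"yaw": 0},
    {"translation": [0,0,0],"yaw": 0},
    {"translation": [0,0,0],"yaw": 0},
    {"translation": [0,0,0],"yaw": 0},
    {"translation": [0,0,-0.04],"yaw": 0},
    {"translation": [0,0,-0.09],"yaw": 0},
    {"translation": [0,0,-0.14],"yaw": 0},
    {"translation": [0,0,-0.18],"yaw": 0},
    {"translation": [0,0,-0.18],"yaw": 0},
  ],
  claw=50,
)

```text
time: 5.37
ee_pos: [0.4749, -0.1522, 0.2331]
tool_rot: [0.998, 0.066, 0.004, 0.001]
ft_force: [2.1, -0.6, 0.3]
grip_width: 0.0498
grip_force: 0.0
```

```bash
cat > m.py <<'E'
from h import *
import sys
s=read_state();print(s["time"],s["ee_pos"])
for n in ("scene","wrist"):
    f=imaging.grab_frame(n);P=pts(f);save(f,f"pics/{sys.argv[1]}{n}.png")
    h,sa,v=cv2.split(cv2.cvtColor(f["pixels"],cv2.COLOR_RGB2HSV))
    m=((h<6)|(h>174))&(sa>150)&(v>60)&(f["range_z"]>0)
    ok=(P[...,0]>.4)&(P[...,0]<.62)&(P[...,1]>-.2)&(P[...,1]<-.1)
    q=P[m&ok]
    if len(q)>10: print(n,len(q),np.median(q,0).round(4));w=np.linalg.svd(q-q.mean(0),full_matrices=False)[2][0];print(w,np.arcsin(abs(w[2])))
    m=(h>22)&(h<35)&(sa>180)&(v>90)&(f["range_z"]>0)&(P[...,0]>.4)&(P[...,2]>.05)&(abs(P[...,1]+.14)<.05)
    q=P[m]; 
    if len(q)>10: print("yel",len(q),q.mean(0).round(4))
    # rod points: column around rod axis
    e=np.array([.9914,.131]);n2=np.array([-.131,.9914]);D=P[...,:2]-[.4228,-.159]
    a=D@e;b=D@n2;q=(abs(b)<.004)&(a>-.01)&(a<.13)&(P[...,2]>.045)&(P[...,2]<.2)&(f["range_z"]>0)
    if q.sum()>10:
        for lo in np.arange(0,.13,.02):
            k=q&(a>=lo)&(a<lo+.02)
            if k.any(): print(n,round(lo,2),k.sum(),np.median(a[k]).round(4),np.median(P[...,2][k]).round(4))
E
python3 m.py e
```

```text
5.3667 [ 0.47494534 -0.15220425  0.23307884]
scene 99 [ 0.4785 -0.1499  0.1132]
[-0.73515539 -0.09689311 -0.67093835] 0.735473519621719
yel 181 [ 0.6135 -0.1345  0.1716]
scene 0.0 46 0.0093 0.0676
scene 0.02 54 0.0303 0.0878
scene 0.04 59 0.0495 0.1079
scene 0.06 51 0.0699 0.1251
scene 0.08 60 0.0889 0.1419
scene 0.1 35 0.1064 0.1577
wrist 259 [ 0.4825 -0.1525  0.1171]
[-0.73646752 -0.09143642 -0.67026485] 0.7345656150032429
wrist 0.0 83 0.0098 0.0678
wrist 0.02 106 0.0305 0.0867
wrist 0.04 135 0.0513 0.1089
wrist 0.06 175 0.0707 0.1258
wrist 0.08 238 0.0907 0.1425
wrist 0.1 261 0.1086 0.1593
```

View pics/escene.png

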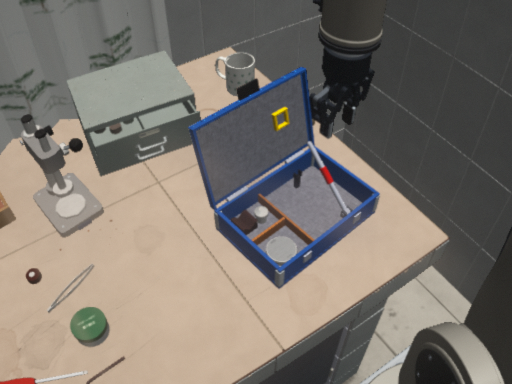

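Rod is at 0.735 rad, lying against its stop, clear of the gripper. Now go over behind the lid, fingers shut.

```bash
python3 - <<'E'
from h import *
rel([.475,-.152,.34]);rel([.70,-.065,.34],.132);rel([.70,-.065,.228],.132)
E
```

```text
translation [ 0.003   0.0007 -0.1489] yaw 0
translation [ 0.3156 -0.075  -0.1482] yaw -0.0002
translation [ 0.3153 -0.0751  0.0011] yaw -0.0002
```

>>> move_arm(
  commands=[
    {"translation": [0,0,-0.05],"yaw": 0},
    {"translation": [0,0,-0.1],"yaw": 0},
    {"translation": [0,0,-0.145],"yaw": 0},
    {"translation": [0,0,-0.145],"yaw": 0},
    {"translation": [0.05,-0.012,-0.145],"yaw": 0},
    {"translation": [0.1,-0.024,-0.145],"yaw": 0},
    {"translation": [0.15,-0.036,-0.145],"yaw": 0},
    {"translation": [0.2,-0.048,-0.145],"yaw": 0},
    {"translation": [0.25,-0.06,-0.145],"yaw": 0},
    {"translation": [0.3,-0.072,-0.145],"yaw": 0},
    {"translation": [0.316,-0.075,-0.145],"yaw": 0},
    {"translation": [0.316,-0.075,-0.145],"yaw": 0},
    {"translation": [0.316,-0.075,-0.145],"yaw": 0},
    {"translation": [0.316,-0.075,-0.1],"yaw": 0},
    {"translation": [0.316,-0.075,-0.05],"yaw": 0},
    {"translation": [0.316,-0.075,0],"yaw": 0},
    {"translation": [0.316,-0.075,0],"yaw": 0},
    {"translation": [0.316,-0.075,0],"yaw": 0},
  ],
  claw=0,
)

```text
time: 6.97
ee_pos: [0.6985, -0.0656, 0.2262]
tool_rot: [0.998, 0.065, -0.002, -0.0]
ft_force: [-0.2, -0.3, 1.6]
grip_width: 0.0002
grip_force: 0.0
```

```bash
python3 m.py f
```

```text
6.9667 [ 0.69848091 -0.06559912  0.22620139]
scene 99 [ 0.4791 -0.1496  0.1138]
[-0.7293883 -0.111656  -0.6749264] 0.7408649568471974
yel 180 [ 0.6137 -0.1346  0.1713]
scene 0.0 49 0.011 0.0695
scene 0.02 50 0.0298 0.086
scene 0.04 57 0.0501 0.1088
scene 0.06 52 0.0687 0.1253
scene 0.08 59 0.0892 0.1415
scene 0.1 38 0.1068 0.1577
```

View pics/fscene.png

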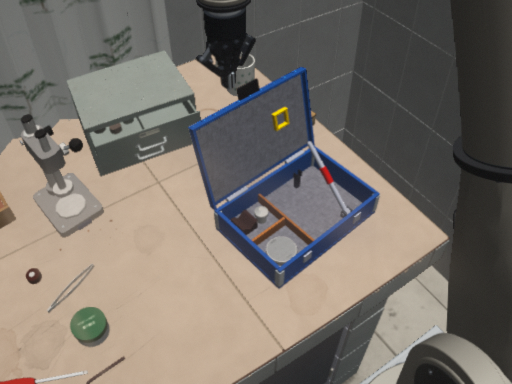

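The gripper is behind the lid at (240,75), above the tab. Pull toward the robot slowly.

>>> move_arm(
  commands=[
    {"translation": [-0.015,0,0],"yaw": 0},
    {"translation": [-0.03,0,0],"yaw": 0},
    {"translation": [-0.038,0,0],"yaw": 0},
    {"translation": [-0.045,0,0],"yaw": 0},
    {"translation": [-0.052,0,0],"yaw": 0},
    {"translation": [-0.059,0,0],"yaw": 0},
    {"translation": [-0.066,0,0],"yaw": 0},
    {"translation": [-0.073,0,0],"yaw": 0},
    {"translation": [-0.08,0,0],"yaw": 0},
    {"translation": [-0.087,0,0],"yaw": 0},
    {"translation": [-0.094,0,0],"yaw": 0},
    {"translation": [-0.101,0,0],"yaw": 0},
    {"translation": [-0.108,0,0],"yaw": 0},
    {"translation": [-0.115,0,0],"yaw": 0},
    {"translation": [-0.122,0,0],"yaw": 0},
    {"translation": [-0.129,0,0],"yaw": 0},
  ],
)

```text
time: 8.4
ee_pos: [0.6034, -0.0777, 0.2269]
tool_rot: [0.998, 0.066, -0.0, -0.0]
ft_force: [0.7, 0.2, 0.0]
grip_width: 0.0002
grip_force: 0.0
```

```bash
python3 m.py g
```

```text
8.4 [ 0.60339485 -0.07767668  0.22688536]
scene 95 [ 0.479  -0.1499  0.1138]
[-0.72110788 -0.13019365 -0.68048001] 0.7484175021436842
yel 178 [ 0.5867 -0.1384  0.1765]
scene 0.0 51 0.0112 0.0681
scene 0.02 55 0.031 0.0863
scene 0.04 57 0.0493 0.1074
scene 0.06 48 0.0698 0.1247
scene 0.08 60 0.0893 0.1422
scene 0.1 35 0.1065 0.1583
```

View pics/gscene.png

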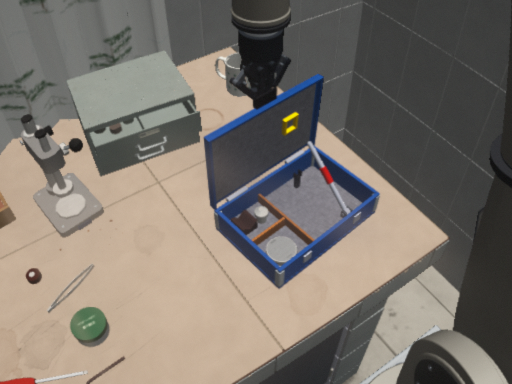

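The lid is about upright (slot now at (291,123)). Continue past upright.

>>> move_arm(
  commands=[
    {"translation": [-0.007,0,0],"yaw": 0},
    {"translation": [-0.014,0,0],"yaw": 0},
    {"translation": [-0.021,0,0],"yaw": 0},
    {"translation": [-0.028,0,0],"yaw": 0},
    {"translation": [-0.035,0,0],"yaw": 0},
    {"translation": [-0.042,0,0],"yaw": 0},
    {"translation": [-0.049,0,0],"yaw": 0},
    {"translation": [-0.049,0,0],"yaw": 0},
    {"translation": [-0.049,0,0],"yaw": 0},
    {"translation": [-0.049,0,0],"yaw": 0},
    {"translation": [-0.049,0,0],"yaw": 0},
    {"translation": [-0.049,0,0],"yaw": 0},
    {"translation": [-0.049,0,0],"yaw": 0},
    {"translation": [-0.049,0,0],"yaw": 0},
    {"translation": [-0.049,0,0],"yaw": 0},
  ],
)

```text
time: 9.75
ee_pos: [0.5677, -0.0824, 0.2272]
tool_rot: [0.998, 0.066, -0.0, -0.0]
ft_force: [0.2, -0.0, 0.0]
grip_width: -0.0001
grip_force: 0.0
```

```bash
python3 m.py i
```

```text
9.75 [ 0.56772069 -0.08235691  0.22715519]
scene 99 [ 0.4786 -0.1497  0.1143]
[-0.72701974 -0.10820614 -0.67803667] 0.7450882373970825
yel 146 [ 0.5545 -0.1426  0.1745]
scene 0.0 53 0.0101 0.0675
scene 0.02 56 0.0301 0.0853
scene 0.04 58 0.0506 0.1085
scene 0.06 46 0.0705 0.1257
scene 0.08 50 0.0892 0.1415
scene 0.1 40 0.1068 0.1574
scene 0.12 13 0.1283 0.1842
```

>>> move_arm(
  commands=[
    {"translation": [0.02,0,-0.02],"yaw": 0},
    {"translation": [0.04,0,-0.06],"yaw": 0},
    {"translation": [0.06,0,-0.1],"yaw": 0},
    {"translation": [0.06,0,-0.12],"yaw": 0},
    {"translation": [0.06,0,-0.12],"yaw": 0},
    {"translation": [0.06,0,-0.12],"yaw": 0},
    {"translation": [0.06,0,-0.12],"yaw": 0},
    {"translation": [0.06,0,-0.12],"yaw": 0},
    {"translation": [0.06,0,-0.12],"yaw": 0},
    {"translation": [0.06,0,-0.12],"yaw": 0},
    {"translation": [0.06,0,-0.12],"yaw": 0},
    {"translation": [0.06,0,-0.12],"yaw": 0},
    {"translation": [0.06,0,-0.12],"yaw": 0},
    {"translation": [0.06,0,-0.12],"yaw": 0},
    {"translation": [0.06,0,-0.12],"yaw": 0},
    {"translation": [0.06,0,-0.12],"yaw": 0},
    {"translation": [0.06,0,-0.12],"yaw": 0},
    {"translation": [0.06,0,-0.12],"yaw": 0},
  ],
)

```text
time: 11.35
ee_pos: [0.6123, -0.0765, 0.3172]
tool_rot: [0.998, 0.066, 0.0, -0.0]
ft_force: [0.3, -0.6, 0.1]
grip_width: 0.0001
grip_force: 0.0
```

```bash
python3 m.py j
```

```text
11.35 [ 0.61231109 -0.07649542  0.3172406 ]
scene 97 [ 0.4785 -0.1495  0.1144]
[-0.7385371  -0.10877715 -0.66537995] 0.7280026735842735
scene 0.0 57 0.0099 0.0685
scene 0.02 51 0.0306 0.0874
scene 0.04 52 0.0481 0.1071
scene 0.06 50 0.0689 0.1254
scene 0.08 60 0.0899 0.1429
scene 0.1 23 0.1049 0.1546
wrist 0.1 204 0.1114 0.18
wrist 0.12 104 0.1252 0.1592
```

View pics/jscene.png

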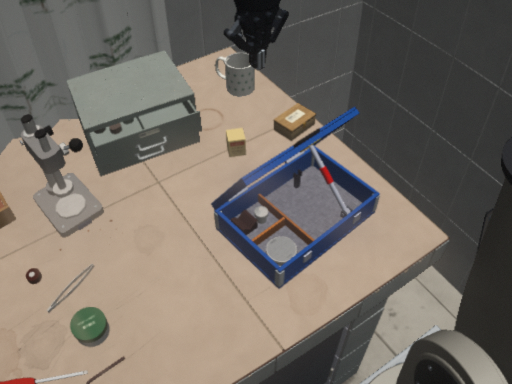

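The lid has sunk edge-on to the camera ((355,112) top edge) with the rod tip hidden behind it at (313,150). Wait briefly and fit the lid's outside plane from the top view twice.

>>> move_arm(
  commands=[
    {"translation": [0.03,0,-0.04],"yaw": 0},
    {"translation": [0.03,0,-0.04],"yaw": 0},
    {"translation": [0.03,0,-0.04],"yaw": 0},
    {"translation": [0.03,0,-0.04],"yaw": 0},
    {"translation": [0.03,0,-0.04],"yaw": 0},
    {"translation": [0.03,0,-0.04],"yaw": 0},
    {"translation": [0.03,0,-0.04],"yaw": 0},
    {"translation": [0.03,0,-0.04],"yaw": 0},
    {"translation": [0.03,0,-0.04],"yaw": 0},
    {"translation": [0.03,0,-0.04],"yaw": 0},
    {"translation": [0.03,0,-0.04],"yaw": 0},
    {"translation": [0.03,0,-0.04],"yaw": 0},
  ],
)

```text
time: 12.45
ee_pos: [0.6346, -0.0736, 0.3472]
tool_rot: [0.998, 0.066, 0.0, -0.0]
ft_force: [-0.5, 0.2, -0.3]
grip_width: 0.0
grip_force: 0.0
```

```bash
cat > n.py <<'E'
from h import *
for n in ("top","wrist"):
    f=imaging.grab_frame(n);P=pts(f);h,sa,v=cv2.split(cv2.cvtColor(f["pixels"],cv2.COLOR_RGB2HSV))
    m=(h>105)&(h<125)&(sa>120)&(f["range_z"]>0)&(P[...,2]>.09)&(P[...,0]>.4)&(P[...,0]<.65)&(abs(P[...,1]+.08)<.16)
    q=P[m];print(n,len(q),q.min(0).round(3),q.max(0).round(3))
    for _ in range(6):
        c=q.mean(0);w=np.linalg.svd(q-c,full_matrices=False)[2][2];r=abs((q-c)@w);q=q[r<max(.003,2*np.median(r))]
    print(len(q),c.round(3),w.round(3),"angle",np.arccos(abs(w[2])).round(3))
    save(f,f"pics/k{n}.png")
E
python3 n.py; python3 m.py l|head -3; python3 -c "from h import *;print(read_state()['ee_pos'])"
```

```text
top 2520 [ 0.405 -0.12   0.09 ] [0.585 0.056 0.743]
2161 [ 0.521 -0.032  0.172] [-0.83  -0.106 -0.548] angle 0.991
wrist 15053 [ 0.467 -0.224  0.09 ] [0.65  0.057 0.439]
13971 [ 0.553 -0.082  0.139] [-0.829 -0.105 -0.55 ] angle 0.988
12.55 [ 0.63461299 -0.07358313  0.34718868]
scene 98 [ 0.4787 -0.15    0.1138]
[-0.73279122 -0.10816079 -0.67180225] 0.7366391839427788
[ 0.63459834 -0.0735736   0.3472154 ]
```

View pics/ktop.png

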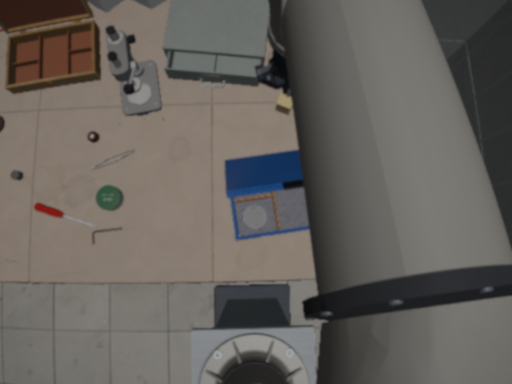

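The lid rests at 0.99 rad on the rod at 0.74 rad. If the tip were on the frame's rim, the lid would stand near 1.08 rad. The arm is clear.

```bash
python3 -c "from h import *;print(finish_job())"
```

```text
the job is handed in; nothing more can be done
None
```

I swung the rod up to its stop and brought the lid down onto it. Before hand-in the lid measured 0.99 rad and the rod 0.74 rad, which means the tip is in the slot, though I could not see it directly. The gripper was clear and the job was handed in at about 12.6 s; no verdict was returned.

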